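# Set the fence of a trimming jig to its gauge pins and clamp it

### The arm

A 6-joint arm with a two-finger parallel gripper is mounted at the origin on a cart in front of the work surface, level with it; the furniture and walls round the work are solid. World frame = base frame: x ahead of the robot, y to its left, z up, the work surface at z = 0. Lengths are in m, angles in rad, forces in N, time in s.
With the tool pointing down it reaches from about 0.3 to 0.775 m from the base axis. Payload 14.6 kg.
Tool frame: the origin (TCP) lies midway between the tips of the shut fingers; the grasp point (between the pads) lies 19 mm behind it; z points along the fingers, x is the direction in which the jaws open and shut, and the axes are right-handed (so a half turn about z gives the same grasp; the last joint's range is limited). The gripper opens to 85 mm and grips with 20 to 120 N. Pads are 22 mm wide; open, the fingers measure 114 mm over their backs; the gripper's body (76 mm by 85 mm) begins 54 mm behind the grasp point. The pads swing forward as they close: fully open they stand 13 mm farther back than shut.
Start: joints at [1.149, 0.3, 1.521, -0, 1.321, -0.067], TCP at [0.191, 0.516, 0.231] pointing down, gripper open.
Joint ranges: [-3.03, 3.03], [-0.79, 2.21], [0.23, 2.52], [-1.04, 4.18], [0, 3.07], [-2.55, 2.55]. Speed limits (rad/s): [2.22, 2.22, 2.57, 3.14, 3.14, 3.14].

### API

Orientations are given as a unit quaternion [x, y, z, w].
In Python, from cell import read_state, vision, manip gives the robot as it stands.
- The arm moves only by the tool apply_moves, never from a script. Its argument "steps" is a list of rows, each a list of 7 numbers: the shift along the world's x, y, z in cm, then the turn, a rotation vector about the world's x, y, z in rad, then the finger opening in cm, from 0 to 8.54. A call has 1 to 5 rows; each row is the pose to reach, as a shift and turn from the pose commanded when the call began; what a row does not reach only later rows make up. A row lasts 1/12 s, in which the tool goes at most 41.7 mm and 7.16 degrees, less where a joint would pass 70% of its speed; a pose out of reach is approached as far as the arm can. A call with a gripper value outside its range is refused whole. The fingers move at their own pace and stop on an object; "newtons" is the grip in N (left out, the last holds). Time passes only in rows, so rows that repeat a pose let the fingers close. It gives the time, the measured TCP pose, the force and the opening at its end, in the units of the state.
- read_state(): the state, without advancing time (a new reading comes with each control period).
- vision.camera(name): name is "scene" or "side" or "wrist"; returns (picture, depth): 400x640x3 uint8, red, green, blue; 400x640 float32, m along the optical axis (not along the pixel's ray), 0 where there is no reading.
- vision.camera_model(name): a dict with "K" (3x3 intrinsics, pixels), "origin" and "rotation" of the camera in the world. Camera axes: x right, y down, z forward; pixel columns grow to the right and rows downward; lengths in m; the calibration is good to about 2 mm. A picture is of the moment at which its call begins: read the wrist's pose just before it. camera_model takes no time and is no camera call; for the wrist camera it gives the pose at the moment of the call.
- manip.job_done(): hands the job in, once; it reports no verdict.
The state is a dict: "t": time; "q": joint angles; "dq": joint speeds; "tau": joint torques, N m; "ee_pos": TCP position; "ee_rot": TCP orientation; "wrist_force": force on the tool from outside, world axes, zero at the start; "torque": the same for the moment, N m; "opening": opening from 0.0 (shut) to 1.0 (fully open).
Only numpy, scipy, OpenCV 4.12 (cv2) and the standard library are available. Lean on these libraries where they do the work, as an engineer would, in place of code of your own. Each camera call takes 0.05 s, during which the arm holds its last target.

### The job

Set up the insole trimming jig: slide the blue slotted fence along its studs, away from you, until its flange bears squared and firmly, but gently, on both red gauge pins. Then swing the black clamp lever clockwise until the clamp is firmly tight, without overstraining it, and let go. Leave the sanding block, the tape and the thread spool beside the jig alone.

Things in the scene. Friction and masses are not known exactly. Their poses are not given: they have to be found in the camera images.
- bed: aluminium bed plate of the jig, screwed down, 205 x 190 x 12 mm. Origin on the table, midway between the two 8 mm studs that pass through the fence's slots, at y = +60 mm (plain guide stud) and y = -60 mm (clamp stud, the lever's axis). x is the direction in which the fence slides (away from the robot), z up.
- gauge: setting gauge, fixed on the bed: dark bar with two red pins (12 mm across, top 30 mm above the bed) at y = +55 and -55 mm; the bar is 8 mm high, begins 4 mm behind the pins' near faces. Origin on the bed, on the line of the pins' near faces, which the flange must touch; axes as the bed's (x away from the fence). Pressing the fence on the pins with about 5 to 15 N is right; more than 25 N would bend them.
- fence: loose blue fence, about 0.6 kg, with a smooth heavy foot (it takes 1 to 3 N to slide): plate 110 x 170 x 6 mm lying on the bed, two slots along x at y = +60 and -60 mm (slot 9.5 mm wide on 8 mm studs), and an upright flange 8 mm thick, 170 mm long, 45 mm high over the bed, at its far end (x = 47 to 55 mm). Origin under the plate's centre; axes as the bed's. It stands 20 to 60 mm short of the pins at the start.
- fence_grip (a point): point in the middle of the fence's flange, half-way through its 8 mm thickness, 8.5 mm below its top edge. The flange's back (robot's side) is free, clear for 45 mm to either side of this point; it can be pushed from behind or pinched from above.
- fence_left (a point): point on the far face of the flange, 15 mm above the bed, at the fence's y = +55 mm, which comes to touch the left pin.
- fence_right (a point): the same at y = -55 mm, which comes to touch the right pin.
- lever (a joint): clamp lever angle in rad, 0 (arm along the bed's -y; loose) to 1.75, growing clockwise seen from above (toward the bed's -x at 1.57). The handle runs on a circle of 65 mm about the clamp stud. Starts at 0 to 0.15. A brass washer under it, on stiff spring discs, lowers 3 mm per rad and meets the fence somewhere between 0.45 and 1.2, which can only be felt. It stays where left.
- lever_handle (a point): centre of the lever's upright black handle post, 14 mm across; the post is free from 18 mm below this point to 17 mm above it. Turning it takes about 5.4 N along the circle while loose; the force then rises as the clamp bites: 7.5 to 10 N is firmly tight (the fence held down with 45 to 110 N), above 11.5 N overstrains the clamp (before the lever's own end stop).
- block: brown cork sanding block, 60 x 90 x 30 mm, lying flat; origin at its underside's centre. Bystander: leave it alone.
- tape: black roll of tape lying flat, 62 mm across, 19 mm high; origin at its underside's centre. Bystander: leave it alone.
- spool: thread spool, 36 mm across, 45 mm high, standing; origin at its underside's centre. Bystander: leave it alone.

How it is judged:
By the outcome, as a careful person would: the job done as asked, in the order asked, and still so for the second after the job is handed in, with the robot touching nothing.
It also fails if it takes over 70 s, if anything falls off the work surface, if the arm or the gripper's body presses on something with over 40 N, if the wrist force passes 120 N, or if a joint passes its speed limit or range.

## Working session

There is one attempt and no reset: what is moved stays moved. The work goes in short steps, Python scripts to look and compute and a tool call to move; the robot and the scene stay as the last step left them, time stands still between calls to the robot, and variables do not carry over. Pictures are saved under pics/ and viewed, and the job is handed in when it is done.

Besides the shell and the picture viewer there is one more tool, called after "Request:" in YAML: its name, and indented under it one key for each argument. apply_moves: Moves the arm, as the interface text tells. Its arguments: {"type":"object","properties":{"steps":{"type":"array","items":{"type":"array","items":{"type":"number"}}},"newtons":{"type":"number"}},"required":["steps"]}

```bash
ls; mkdir -p pics; python3 - <<'E'
from cell import read_state, vision, manip
import cv2,numpy as np
print(read_state())
for n in ("scene","side","wrist"):
    m=vision.camera_model(n);print(n,m)
    p,d=vision.camera(n);cv2.imwrite(f"pics/{n}0.png",p[:,:,::-1]);np.savez(f"{n}0.npz",p=p,d=d,**m)
E
```

```text
pics
{'t': 0.0, 'q': array([ 1.14942273e+00,  3.00479568e-01,  1.52159561e+00, -1.51644154e-06,
        1.32071626e+00, -6.65865191e-02]), 'dq': array([ 1.33186618e-03, -1.84861884e-05, -1.97614607e-03,  3.42933241e-04,
       -1.60169298e-03,  1.43724134e-03]), 'tau': array([ 1.77035476e-03, -5.43498909e+01, -3.61783898e+01,  3.37701238e-05,
        4.07943386e-03,  2.55603402e-05]), 'ee_pos': array([0.19096144, 0.51552552, 0.23071053]), 'ee_rot': array([ 8.20789215e-01,  5.71230869e-01, -5.13288625e-04,  3.09527800e-04]), 'wrist_force': array([-0.60121712, -0.43689187,  0.4073887 ]), 'torque': array([-0.00380313, -0.00333945,  0.02803443]), 'opening': 1.003647160435748}
scene {'K': array([[468.11556457,   0.        , 327.20996309],
       [  0.        , 468.11556457, 203.0375733 ],
       [  0.        ,   0.        ,   1.        ]]), 'origin': array([-0.12757548, -0.31242519,  0.5811108 ]), 'rotation': array([ 0.76002742, -0.43812349,  0.23787582, -0.41691873])}
side {'K': array([[362.20543915,   0.        , 318.19313768],
       [  0.        , 362.20543915, 200.44603183],
       [  0.        ,   0.        ,   1.        ]]), 'origin': array([ 0.46066786, -0.57267684,  0.57355931]), 'rotation': array([ 0.88700926, -0.06580732,  0.02094109, -0.45655826])}
wrist {'K': array([[280.99628716,   0.        , 321.46883473],
       [  0.        , 280.99628716, 192.79892965],
       [  0.        ,   0.        ,   1.        ]]), 'origin': array([0.12930564, 0.53891751, 0.37478296]), 'rotation': array([0.81351125, 0.56650467, 0.07482634, 0.10804128])}
```

View pics/scene0.png

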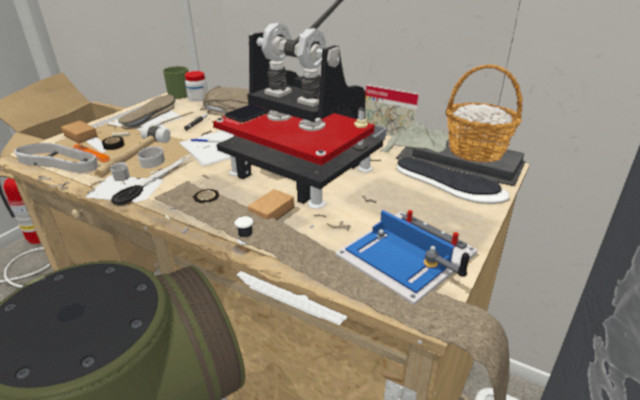

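View pics/side0.png

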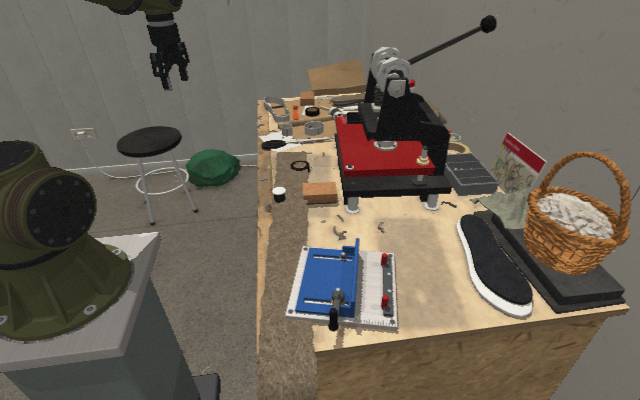

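View pics/wrist0.png

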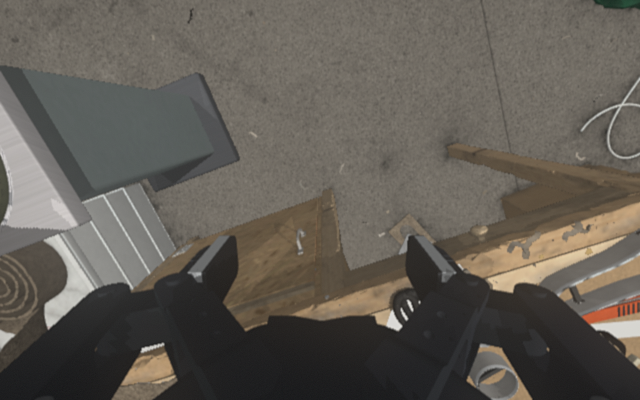

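```bash
cat > h.py <<'E'
import numpy as np,cv2
from scipy.spatial.transform import Rotation as R
def load(f):
    z=np.load(f);return z['p'],z['d'],{k:z[k] for k in('K','origin','rotation')}
def pts(d,m):
    v,u=np.indices(d.shape);K=m['K']
    c=np.stack([(u-K[0,2])/K[0,0]*d,(v-K[1,2])/K[1,1]*d,d],-1)
    return c@R.from_quat(m['rotation']).as_matrix().T+m['origin']
def plane(uv,m,z):
    K=m['K'];uv=np.atleast_2d(uv).astype(float)
    c=np.c_[(uv[:,0]-K[0,2])/K[0,0],(uv[:,1]-K[1,2])/K[1,1],np.ones(len(uv))]@R.from_quat(m['rotation']).as_matrix().T
    return m['origin']+c*((z-m['origin'][2])/c[:,2])[:,None]
def proj(X,m):
    c=(np.atleast_2d(X)-m['origin'])@R.from_quat(m['rotation']).as_matrix();K=m['K']
    return np.c_[K[0,0]*c[:,0]/c[:,2]+K[0,2],K[1,1]*c[:,1]/c[:,2]+K[1,2]]
E
python3 - <<'E'
from h import *
for n,(a,b,c,e) in (("scene",(330,200,490,310)),("side",(270,225,420,340))):
    p,d,m=load(n+"0.npz");cv2.imwrite(f"pics/{n}z.png",cv2.resize(p[b:e,a:c,::-1],None,fx=5,fy=5,interpolation=cv2.INTER_CUBIC))
    P=pts(d,m);h=cv2.cvtColor(p,cv2.COLOR_RGB2HSV)
    roi=np.zeros(d.shape,bool);roi[b:e,a:c]=1
    red=roi&((h[...,0]<8)|(h[...,0]>172))&(h[...,1]>150)&(h[...,2]>60)
    k,l,s,cc=cv2.connectedComponentsWithStats(red.astype(np.uint8))
    for i in range(1,k):
        if s[i,4]>8:
            q=P[(l==i)&(d>0)];print(n,"red",s[i],cc[i],q.mean(0).round(4),q.min(0).round(4),q.max(0).round(4))
    bl=roi&(h[...,0]>95)&(h[...,0]<125)&(h[...,1]>150)&(d>0)
    q=P[bl];print("blue",bl.sum(),np.percentile(q,[1,5,50,95,99],axis=0).round(4))
    print(proj([[.5,-.2,0]],m))
E
```

```text
scene red [407 210   5  12  46] [409.30434783 215.63043478] [ 0.654  -0.0529  0.0333] [ 0.6498 -0.0578  0.0185] [ 0.6629 -0.048   0.0442]
scene red [452 232   6  13  54] [454.46296296 238.12962963] [ 0.6245 -0.1579  0.0335] [ 0.6209 -0.162   0.0202] [ 0.6312 -0.1535  0.0451]
blue 3718 [[ 0.4715 -0.1647  0.0163]
 [ 0.4836 -0.1539  0.0171]
 [ 0.552  -0.0808  0.0192]
 [ 0.599  -0.007   0.056 ]
 [ 0.6048  0.0076  0.0582]]
[[453.57011697 297.96819944]]
side red [381 254   6  11  48] [383.72916667 258.47916667] [ 0.6568 -0.0536  0.0351] [ 0.6523 -0.0576  0.0174] [ 0.6619 -0.0475  0.0437]
side red [382 295   6  14  65] [384.29230769 300.76923077] [ 0.6271 -0.1592  0.0351] [ 0.6231 -0.1627  0.0161] [ 0.6322 -0.1512  0.0454]
blue 2955 [[ 0.4714 -0.1686  0.016 ]
 [ 0.482  -0.1609  0.0173]
 [ 0.5345 -0.0807  0.0191]
 [ 0.5908 -0.0019  0.0572]
 [ 0.6014  0.0104  0.0588]]
[[319.03292426 341.22870351]]
```

```bash
python3 -c "
import cv2
for n in('scenez','sidez'):print(cv2.imread('pics/%s.png'%n).shape)"
```

```text
(550, 800, 3)
(575, 750, 3)
```

View pics/scenez.png

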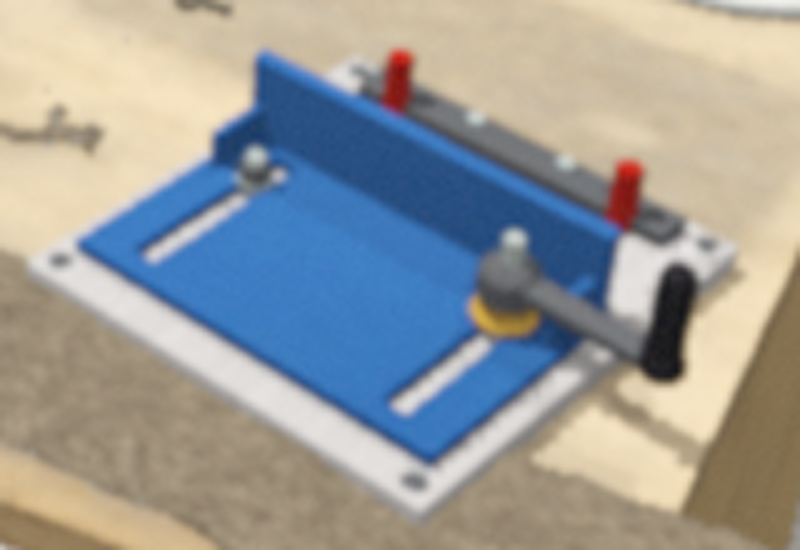

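View pics/sidez.png

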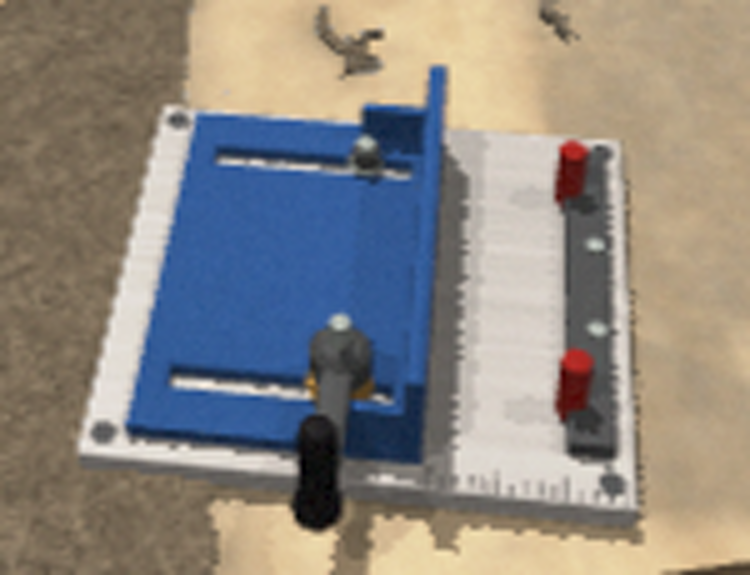

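```bash
python3 - <<'E'
from h import *
# press / obstacle map
A=[]
for n in("scene","side"):
    p,d,m=load(n+"0.npz");q=pts(d,m)[d>0];A.append(q)
A=np.vstack(A);A=A[(A[:,0]>.2)&(A[:,0]<.8)&(A[:,1]>-.3)&(A[:,1]<.6)&(A[:,2]>-.1)&(A[:,2]<.6)]
for x in np.arange(.25,.8,.05):
    print("%.2f"%x,[ (lambda s:"%4d"%(s.max()*1000) if len(s) else "   .")(A[(abs(A[:,0]-x)<.025)&(abs(A[:,1]-y)<.025)][:,2]) for y in np.arange(-.25,.6,.05)])
S=load("scene0.npz")[2];D=load("side0.npz")[2]
def s(u,v):return (330+(u-2)/5,200+(v-2)/5)
def e(u,v):return (270+(u-2)/5,225+(v-2)/5)
def tri(a,b):
    r=[];
    for uv,m in((a,S),(b,D)):
        o=m['origin'];w=plane(uv,m,0.)[0]-o;r.append((o,w/np.linalg.norm(w)))
    M=sum(np.eye(3)-np.outer(w,w) for o,w in r);b=sum((np.eye(3)-np.outer(w,w))@o for o,w in r)
    X=np.linalg.solve(M,b);return X.round(4),[round(float(np.linalg.norm((np.eye(3)-np.outer(w,w))@(X-o)))*1000,1) for o,w in r]
for k,a,b in(("pinL top",(401,57),(574,150)),("pinR top",(629,170),(577,359)),("handle top",(681,275),(318,428)),("handle bot",(662,372),(318,516)),
 ("stud clamp top",(514,238),(340,322)),("stud guide top",(255,155),(367,145)),("flange topL far end",(264,56),(438,72)),("flange R top",(610,240),(415,385)),
 ("bed nearL",(40,265),(165,108)),("bed nearR",(420,508),(84,452))):
    print(k,tri(s(*a),e(*b)), "plane42", plane(s(*a),S,.042).round(4)[0][:2],plane(e(*b),D,.042).round(4)[0][:2])
E
```

```text
0.25 ['   .', '   .', '   .', '   .', '   .', '   .', '   .', '   .', '   .', '   .', '   .', '   .', '   .', '   .', ' 466', ' 463', ' 404']
0.30 ['   .', '   .', '   .', '   .', '   .', '   .', '   .', '   .', '   .', '   .', '   .', '   .', '   .', '   .', '   .', '   .', '   .']
0.35 ['   .', '   .', '   .', '   .', '   .', '   .', '   .', '   .', '   .', '   .', '   .', '   .', '   .', '   .', '   .', '   .', '   .']
0.40 ['  13', '  12', '   8', '  11', '  10', '   9', '  11', '  13', '   2', '   2', '   2', '   3', '   7', '   6', '   2', '   3', '  14']
0.45 ['  12', '  13', '  21', '  20', '  14', '  10', '  10', '  15', '  19', '  48', '  47', '  18', '  16', '  18', '  20', '  18', '  15']
0.50 ['  11', '  83', '  21', '  22', '  22', '  21', '  14', '  14', '  19', '  33', '  32', '  18', '  21', '  21', '  20', '  18', '  14']
0.55 ['   .', '  83', '  60', '  59', '  32', '  33', '  12', '   5', '   4', '  34', '  34', '  19', '  22', '  21', '  20', '  18', '  14']
0.60 ['   .', '  20', '  59', '  60', '  59', '  58', '   8', '   7', ' 150', ' 145', ' 144', ' 143', '   
[... 805 characters left out ...]
,  0.0367]), [0.2, 0.2]) plane42 [ 0.5188 -0.2029] [ 0.5243 -0.2059]
stud clamp top (array([ 0.5438, -0.1387,  0.0586]), [0.2, 0.2]) plane42 [ 0.565  -0.1334] [ 0.5466 -0.1245]
stud guide top (array([ 0.5768, -0.0231,  0.0325]), [0.2, 0.2]) plane42 [ 0.5648 -0.0279] [ 0.5746 -0.0332]
flange topL far end (array([ 0.6094, -0.0103,  0.0572]), [0.2, 0.2]) plane42 [ 0.6305 -0.0018] [0.6139 0.0066]
flange R top (array([ 0.5654, -0.1677,  0.0546]), [0.4, 0.4]) plane42 [ 0.5816 -0.1646] [ 0.5682 -0.1574]
bed nearL (array([0.4946, 0.0297, 0.015 ]), [1.7, 1.7]) plane42 [0.4631 0.0116] [0.4935 0.0028]
bed nearR (array([ 0.4467, -0.1454,  0.0115]), [0.5, 0.5]) plane42 [ 0.4154 -0.1548] [ 0.4476 -0.168 ]
```

Request:
apply_moves:
  steps:
    - [1.98,-3.03,0,0,0,-0.075,3]
    - [3.96,-6.05,0,0,0,-0.15,3]
    - [5.94,-9.08,0,0,0,-0.225,3]
    - [7.92,-12.1,0,0,0,-0.3,3]
    - [9.9,-15.1,0,0,0,-0.373,3]
  newtons: 60

```text
t: 0.57
ee_pos: [0.2905, 0.3632, 0.2311]
ee_rot: [0.913, 0.408, -0.0, 0.0]
wrist_force: [1.0, 0.2, -1.1]
opening: 0.356
```

Request:
apply_moves:
  steps:
    - [1.98,-3.03,0,0,0,-0.075,3]
    - [3.96,-6.05,0,0,0,-0.15,3]
    - [5.94,-9.08,0,0,0,-0.225,3]
    - [7.92,-12.1,0,0,0,-0.3,3]
    - [9.9,-15.1,0,0,0,-0.373,3]

```text
t: 0.98
ee_pos: [0.3896, 0.2121, 0.2313]
ee_rot: [0.973, 0.231, 0.0, -0.0]
wrist_force: [0.9, 1.6, -0.2]
opening: 0.351
```

Request:
apply_moves:
  steps:
    - [1.98,-3.03,0,0,0,-0.075,3]
    - [3.96,-6.05,0,0,0,-0.15,3]
    - [5.94,-9.08,0,0,0,-0.225,3]
    - [7.92,-12.1,0,0,0,-0.3,3]
    - [9.9,-15.1,0,0,0,-0.373,3]

```text
t: 1.4
ee_pos: [0.4887, 0.0609, 0.2312]
ee_rot: [0.999, 0.047, -0.0, -0.0]
wrist_force: [0.5, 1.0, -0.2]
opening: 0.354
```

Request:
apply_moves:
  steps:
    - [1.98,-3.03,0,0,0,-0.075,3]
    - [3.96,-6.05,0,0,0,-0.15,3]
    - [5.94,-9.08,0,0,0,-0.225,3]
    - [7.92,-12.1,0,0,0,-0.3,3]
    - [9.9,-15.1,0,0,0,-0.373,3]

```text
t: 1.82
ee_pos: [0.5876, -0.09, 0.231]
ee_rot: [0.99, -0.14, -0.0, -0.0]
wrist_force: [-0.8, 0.1, 1.3]
opening: 0.349
```

Request:
apply_moves:
  steps:
    - [0,0,-3.5,0,0,0,3]
    - [0,0,-7,0,0,0,3]
    - [0,0,-10.5,0,0,0,3]
    - [0,0,-12.5,0,0,0,3]
    - [0,0,-13,0,0,0,3]

```text
t: 2.23
ee_pos: [0.5852, -0.088, 0.0971]
ee_rot: [0.99, -0.138, -0.003, -0.0]
wrist_force: [0.2, -0.4, 0.1]
opening: 0.351
```

```bash
cat > look.py <<'E'
import sys
from cell import read_state, vision
from h import *
s=read_state();print(s['t'],s['ee_pos'].round(4),s['wrist_force'].round(2),s['opening'])
tag=sys.argv[1]
ims=[]
for n in sys.argv[2:]:
    m=vision.camera_model(n);p,d=vision.camera(n);np.savez(f"{n}{tag}.npz",p=p,d=d,**m)
    if n=="scene":p=p[180:310,330:490];p=cv2.resize(p,(800,650)[:2],interpolation=cv2.INTER_CUBIC)[:600]
    elif n=="side":p=p[210:340,260:420];p=cv2.resize(p,(738,600),interpolation=cv2.INTER_CUBIC)
    cv2.imwrite(f"pics/{n}{tag}.png",p[:,:,::-1])
E
python3 look.py 1 side scene wrist
```

```text
2.2333 [ 0.5852 -0.088   0.0971] [ 0.19 -0.39  0.07] 0.35121202561653575
```

View pics/side1.png

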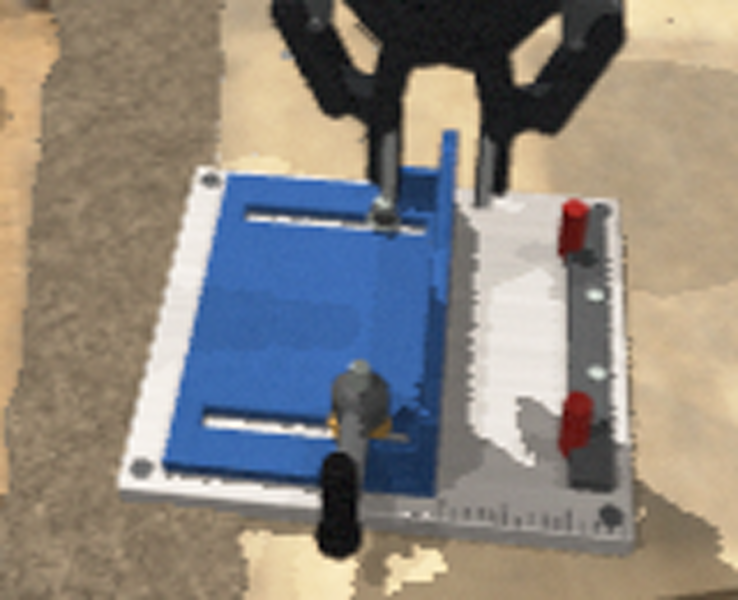

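View pics/wrist1.png

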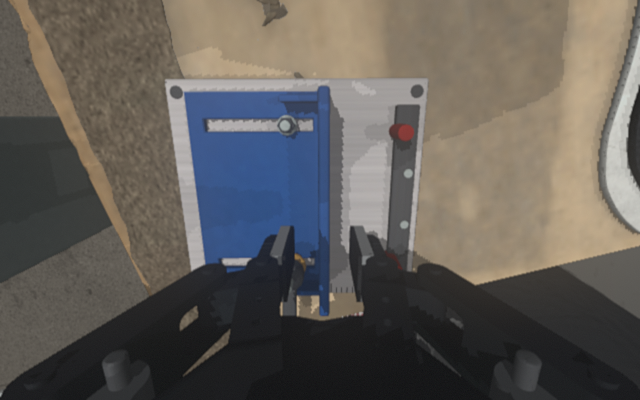

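Request:
apply_moves:
  steps:
    - [0,0,-2.5,0,0,0,3]
    - [0,0,-4.5,0,0,0,3]
    - [0,0,-5.8,0,0,0,3]
    - [0,0,-6.2,0,0,0,3]
    - [0,0,-6.2,0,0,0,3]

```text
t: 2.8
ee_pos: [0.5873, -0.0883, 0.0396]
ee_rot: [0.99, -0.138, 0.0, 0.0]
wrist_force: [-0.2, 0.3, 0.3]
opening: 0.353
```

Request:
apply_moves:
  steps:
    - [0,0,0,0,0,0,3]
    - [0,0,0,0,0,0,3]
    - [0,0,0,0,0,0,3]

```text
t: 3.05
ee_pos: [0.5876, -0.0884, 0.0405]
ee_rot: [0.99, -0.138, 0.001, 0.0]
wrist_force: [-0.2, -0.3, -0.9]
opening: 0.353
```

```bash
python3 look.py 2 side wrist
```

```text
3.05 [ 0.5876 -0.0884  0.0405] [-0.17 -0.26 -0.86] 0.3525069844559251
```

View pics/side2.png

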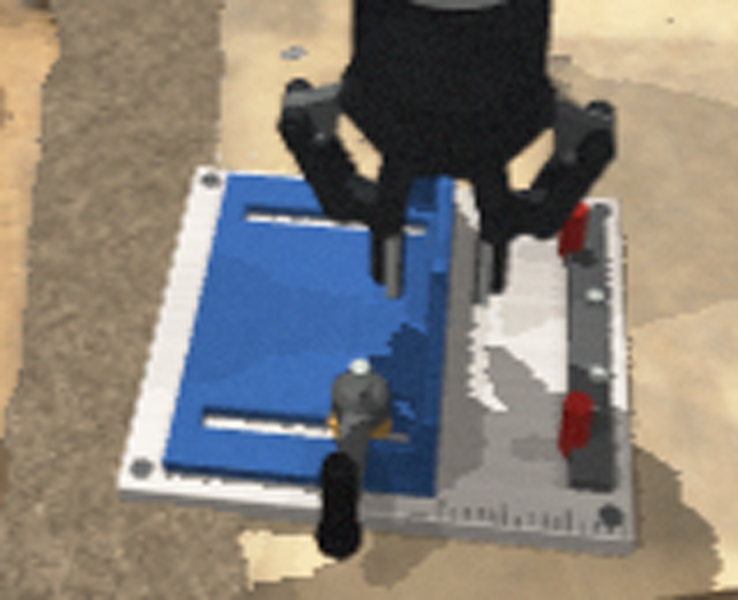

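Request:
apply_moves:
  steps:
    - [0,0,-0.3,0,0,0,3]
    - [0.29,-0.08,-0.6,0,0,0,3]
    - [0.58,-0.16,-0.6,0,0,0,3]
    - [0.87,-0.25,-0.6,0,0,0,3]
    - [1.06,-0.3,-0.6,0,0,0,3]

```text
t: 3.57
ee_pos: [0.5981, -0.0914, 0.0332]
ee_rot: [0.99, -0.138, 0.0, -0.0]
wrist_force: [-0.7, 0.1, 1.4]
opening: 0.348
```

Request:
apply_moves:
  steps:
    - [0.29,-0.08,0,0,0,0,3]
    - [0.58,-0.16,0,0,0,0,3]
    - [0.87,-0.25,0,0,0,0,3]
    - [1.16,-0.33,0,0,0,0,3]
    - [1.44,-0.41,0,0,0,0,3]

```text
t: 3.98
ee_pos: [0.6123, -0.0954, 0.0332]
ee_rot: [0.99, -0.138, -0.0, -0.0]
wrist_force: [-0.3, 0.5, -0.5]
opening: 0.354
```

Request:
apply_moves:
  steps:
    - [0.29,-0.08,0,0,0,0,3]
    - [0.58,-0.16,0,0,0,0,3]
    - [0.87,-0.25,0,0,0,0,3]
    - [1.16,-0.33,0,0,0,0,3]
    - [1.44,-0.41,0,0,0,0,3]

```text
t: 4.4
ee_pos: [0.6268, -0.0995, 0.0333]
ee_rot: [0.99, -0.138, -0.0, 0.0]
wrist_force: [-1.1, -0.8, -1.1]
opening: 0.354
```

```bash
python3 look.py 3 side scene wrist
```

```text
4.4 [ 0.6268 -0.0995  0.0333] [-1.06 -0.8  -1.12] 0.35417198691697444
```

View pics/side3.png

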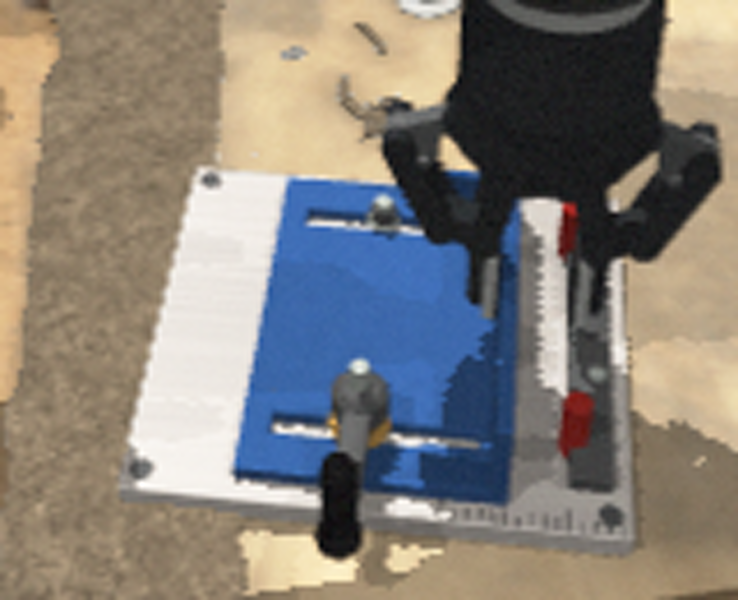

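View pics/wrist3.png

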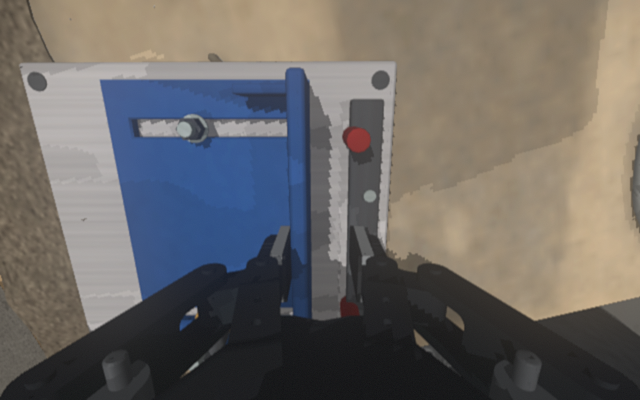

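Request:
apply_moves:
  steps:
    - [0.24,-0.07,0,0,0,0,3]
    - [0.48,-0.14,0,0,0,0,3]
    - [0.72,-0.2,0,0,0,0,3]
    - [0.96,-0.27,0,0,0,0,3]
    - [1.15,-0.33,0,0,0,0,3]

```text
t: 4.97
ee_pos: [0.6383, -0.1028, 0.0333]
ee_rot: [0.99, -0.138, 0.0, 0.0]
wrist_force: [-2.0, 1.5, 0.8]
opening: 0.35
```

Request:
apply_moves:
  steps:
    - [0.1,-0.03,0,0,0,0,3]
    - [0.19,-0.05,0,0,0,0,3]
    - [0.25,-0.07,0,0,0,0,3]

```text
t: 5.22
ee_pos: [0.6405, -0.1035, 0.0333]
ee_rot: [0.99, -0.138, -0.0, -0.0]
wrist_force: [-1.4, 0.0, 0.9]
opening: 0.349
```

Request:
apply_moves:
  steps:
    - [0.05,-0.01,0,0,0,0,3]
    - [0.1,-0.03,0,0,0,0,3]
    - [0.1,-0.03,0,0,0,0,3]

```text
t: 5.47
ee_pos: [0.6416, -0.1038, 0.0333]
ee_rot: [0.99, -0.138, 0.0, 0.0]
wrist_force: [-0.4, 0.6, 0.1]
opening: 0.347
```

Request:
apply_moves:
  steps:
    - [0.05,-0.01,0,0,0,0,3]
    - [0.1,-0.03,0,0,0,0,3]
    - [0.1,-0.03,0,0,0,0,3]

```text
t: 5.72
ee_pos: [0.6425, -0.1041, 0.0333]
ee_rot: [0.99, -0.138, 0.0, -0.0]
wrist_force: [-0.8, -0.4, -0.2]
opening: 0.351
```

Request:
apply_moves:
  steps:
    - [0.05,-0.01,0,0,0,0,3]
    - [0.05,-0.01,0,0,0,0,3]

```text
t: 5.88
ee_pos: [0.643, -0.1042, 0.0333]
ee_rot: [0.99, -0.138, 0.0, 0.0]
wrist_force: [-0.4, 0.8, -0.3]
opening: 0.352
```

Request:
apply_moves:
  steps:
    - [0.05,-0.01,0,0,0,0,3]
    - [0.05,-0.01,0,0,0,0,3]

```text
t: 6.05
ee_pos: [0.6435, -0.1043, 0.0333]
ee_rot: [0.99, -0.138, -0.0, 0.0]
wrist_force: [-1.3, 0.1, -0.6]
opening: 0.353
```

```bash
python3 look.py 4 side scene wrist
```

```text
6.05 [ 0.6435 -0.1043  0.0333] [-1.28  0.13 -0.61] 0.353100082517325
```

View pics/side4.png

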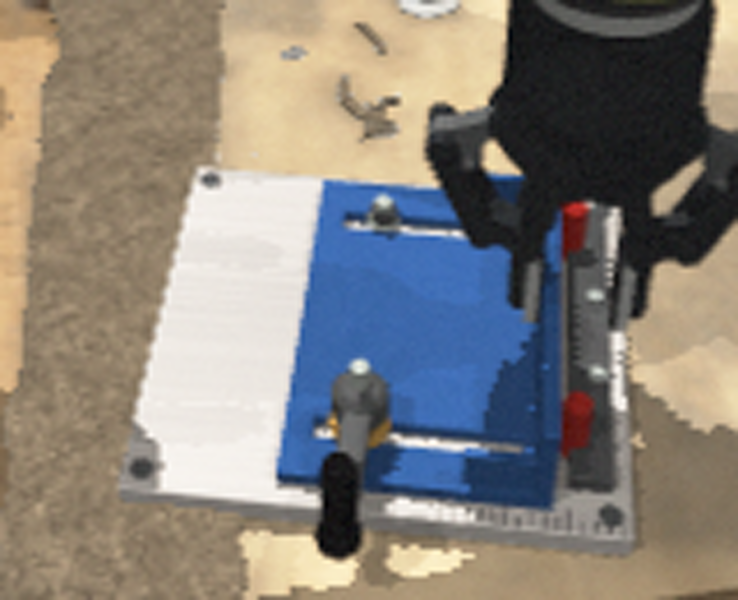

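View pics/wrist4.png

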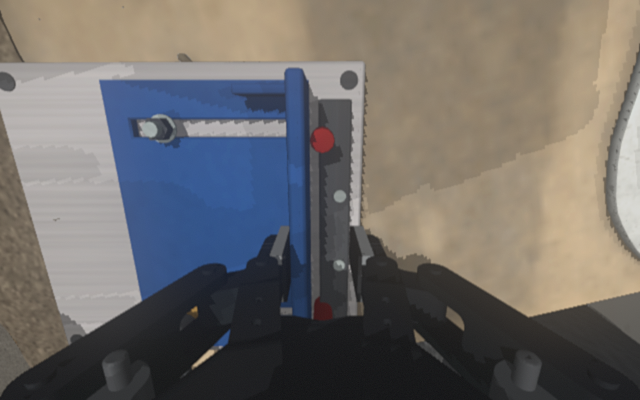

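Request:
apply_moves:
  steps:
    - [0.05,-0.01,0,0,0,0,3]
    - [0.05,-0.01,0,0,0,0,3]

```text
t: 6.37
ee_pos: [0.644, -0.1044, 0.0333]
ee_rot: [0.99, -0.138, 0.0, 0.0]
wrist_force: [-1.1, 0.4, -0.4]
opening: 0.352
```

Request:
apply_moves:
  steps:
    - [0.05,-0.02,0,0,0,0,3]
    - [0.05,-0.02,0,0,0,0,3]

```text
t: 6.53
ee_pos: [0.6445, -0.1046, 0.0333]
ee_rot: [0.99, -0.138, -0.0, -0.0]
wrist_force: [-1.4, 0.2, -0.1]
opening: 0.353
```

Request:
apply_moves:
  steps:
    - [0.05,-0.01,0,0,0,0,3]
    - [0.05,-0.01,0,0,0,0,3]

```text
t: 6.7
ee_pos: [0.6449, -0.1047, 0.0332]
ee_rot: [0.99, -0.138, -0.0, -0.0]
wrist_force: [-1.8, 0.3, 1.5]
opening: 0.353
```

Request:
apply_moves:
  steps:
    - [0.05,-0.01,0,0,0,0,3]
    - [0.05,-0.01,0,0,0,0,3]

```text
t: 6.87
ee_pos: [0.645, -0.1046, 0.0332]
ee_rot: [0.99, -0.138, -0.001, -0.0]
wrist_force: [-4.9, 1.5, 2.5]
opening: 0.347
```

Request:
apply_moves:
  steps:
    - [0.05,-0.02,0,0,0,0,3]
    - [0.05,-0.02,0,0,0,0,3]

```text
t: 7.03
ee_pos: [0.645, -0.1047, 0.033]
ee_rot: [0.991, -0.137, -0.001, -0.0]
wrist_force: [-10.7, 2.5, 4.7]
opening: 0.353
```

Request:
apply_moves:
  steps:
    - [0.05,-0.01,0,0,0,0,3]
    - [0.05,-0.01,0,0,0,0,3]

```text
t: 7.2
ee_pos: [0.6451, -0.1047, 0.0329]
ee_rot: [0.991, -0.137, -0.002, -0.0]
wrist_force: [-14.1, 4.0, 6.1]
opening: 0.351
```

Request:
apply_moves:
  steps:
    - [0,0,0,0,0,0,3]
    - [-0.05,0.01,0,0,0,0,3]
    - [-0.1,0.03,0,0,0,0,3]

```text
t: 7.45
ee_pos: [0.6449, -0.1046, 0.033]
ee_rot: [0.99, -0.138, -0.001, -0.0]
wrist_force: [-1.7, 0.1, -1.7]
opening: 0.351
```

Request:
apply_moves:
  steps:
    - [-0.1,0.03,0,0,0,0,3]
    - [-0.3,0.08,0,0,0,0,3]
    - [-0.7,0.2,0,0,0,0,3]
    - [-0.8,0.23,0,0,0,0,3]

```text
t: 7.78
ee_pos: [0.6371, -0.1023, 0.0333]
ee_rot: [0.99, -0.138, 0.0, 0.0]
wrist_force: [0.7, 0.8, -0.1]
opening: 0.353
```

```bash
python3 look.py 5 side scene wrist
```

```text
7.7833 [ 0.6371 -0.1023  0.0333] [ 0.68  0.79 -0.12] 0.3526619511931749
```

View pics/side5.png

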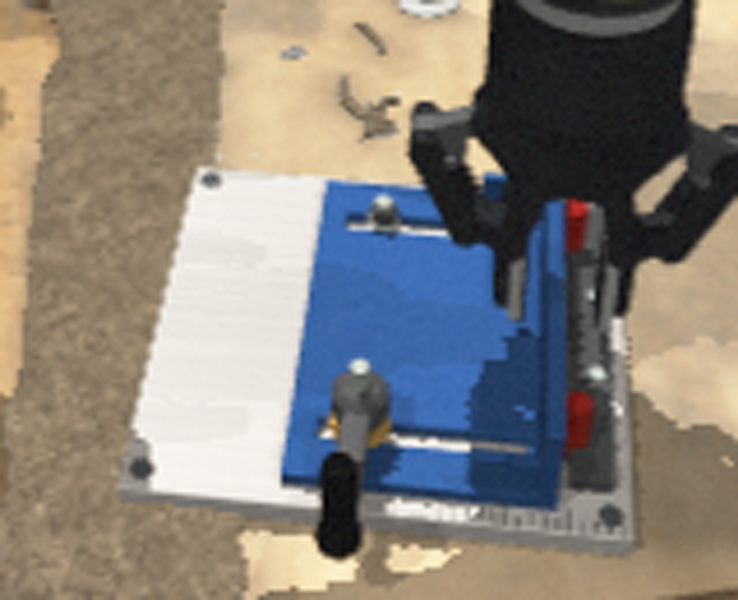

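View pics/wrist5.png

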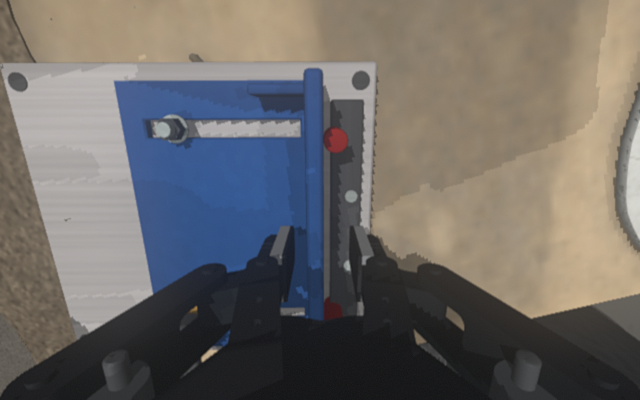

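Request:
apply_moves:
  steps:
    - [0,0,3,0,0,0,3]
    - [0,0,6.5,0,0,0,3]
    - [-0.5,-0.5,10,0,0,0,3]
    - [-3.2,-2.8,10,0,0,0,3]
    - [-5.8,-5.1,10,0,0,0,3]

```text
t: 8.35
ee_pos: [0.5799, -0.1535, 0.1355]
ee_rot: [0.991, -0.137, 0.002, 0.0]
wrist_force: [0.7, -0.7, -1.1]
opening: 0.348
```

Request:
apply_moves:
  steps:
    - [-2.7,-2.4,0,0,0,0,3]
    - [-5,-4.5,0,0,0,0,3]
    - [-5.4,-4.85,0,0,0,0,3]
    - [-5.4,-4.85,0,0,0,0,3]

```text
t: 8.68
ee_pos: [0.5246, -0.2033, 0.1337]
ee_rot: [0.99, -0.139, 0.0, 0.0]
wrist_force: [-0.9, 0.2, -0.2]
opening: 0.348
```

```bash
python3 look.py 6 side scene wrist
```

```text
8.6833 [ 0.5246 -0.2033  0.1337] [-0.94  0.23 -0.24] 0.34826099473877675
```

View pics/side6.png

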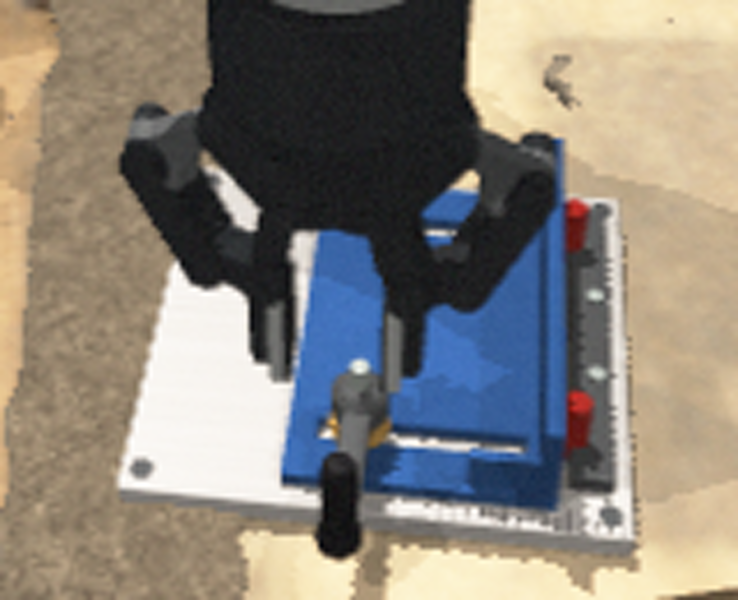

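View pics/wrist6.png

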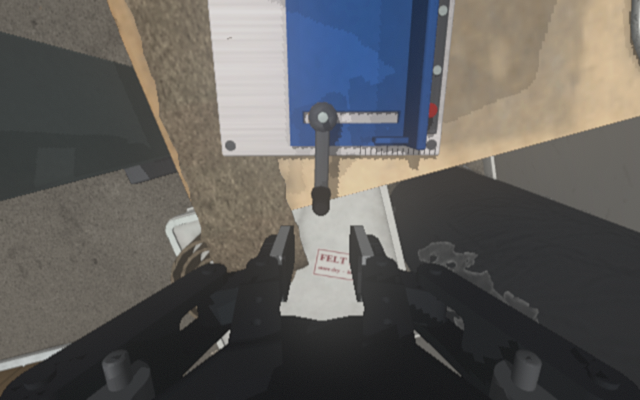

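View pics/scene6.png

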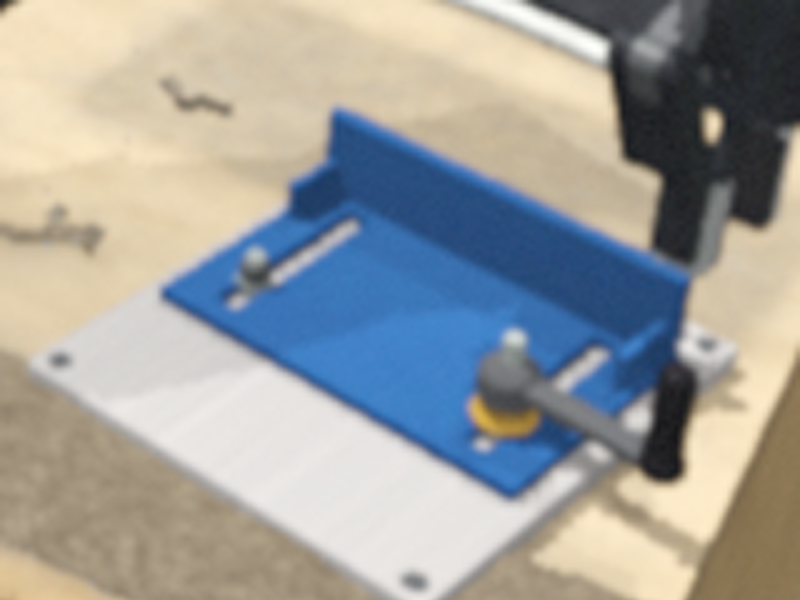

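```bash
python3 -c "
from h import *
m=load('wrist6.npz')[2];print(proj([[.525,-.2015,.081],[.5438,-.1387,.0586]],m))"
```

```text
[[319.96327608 210.17741551]
 [321.31348642 118.00906932]]
```

Request:
apply_moves:
  steps:
    - [0,0.1,-2,0,0,0,3]
    - [0.05,0.2,-4,0,0,0,3]
    - [0.05,0.2,-6,0,0,0,3]
    - [0.05,0.2,-8,0,0,0,3]
    - [0.05,0.2,-8.2,0,0,0,3]

```text
t: 9.25
ee_pos: [0.5252, -0.1983, 0.0478]
ee_rot: [0.991, -0.137, -0.002, -0.001]
wrist_force: [-0.4, -0.5, -0.7]
opening: 0.353
```

```bash
python3 look.py 7 side scene wrist
```

```text
9.25 [ 0.5252 -0.1983  0.0478] [-0.42 -0.47 -0.68] 0.3529783683770547
```

View pics/side7.png

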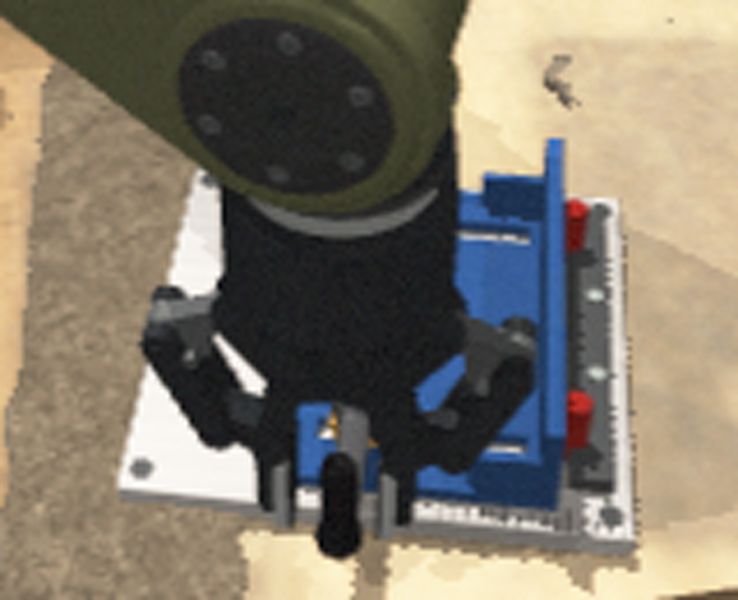

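View pics/wrist7.png

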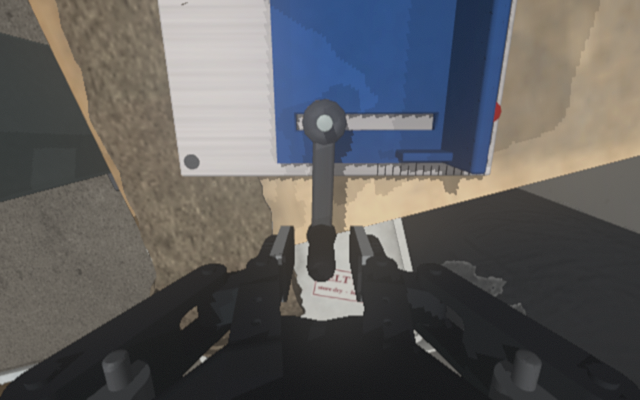

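```bash
cat > lev.py <<'E'
import sys
from cell import read_state
from h import *
S=np.array([.5438,-.1387]);Y=-.276
c,s=np.cos(Y),np.sin(Y);B=np.array([[c,-s],[s,c]])
def tcp(th,lead):
    return S+B@(.065*np.array([-np.sin(th),-np.cos(th)])+lead*np.array([-np.cos(th),np.sin(th)]))
def tang(th):return B@np.array([-np.cos(th),np.sin(th)])
if __name__=="__main__":
    st=read_state();p=st['ee_pos'];print(st['t'],p.round(4),st['wrist_force'].round(2),st['opening'])
    ang=2*np.arctan2(st['ee_rot'][1],st['ee_rot'][0]);print("tool yaw rel -> theta",Y-ang)
    for th in np.arange(*map(float,sys.argv[1:4])):
        d=tcp(th,.003)-p[:2];print("th %.2f"%th,(d*100).round(2),"turn",round(Y-th-ang,3),"tcp",tcp(th,.003).round(4))
E
python3 lev.py 0.0 0.6 0.1
```

```text
9.4 [ 0.5267 -0.1996  0.0519] [-0.48 -0.73 -0.31] 0.35532956512230074
tool yaw rel -> theta -0.0009130882823094044
th 0.00 [-0.35 -0.08] turn -0.001 tcp [ 0.5232 -0.2004]
th 0.10 [-0.96  0.15] turn -0.101 tcp [ 0.5171 -0.1981]
th 0.20 [-1.54  0.45] turn -0.201 tcp [ 0.5113 -0.1951]
th 0.30 [-2.08  0.8 ] turn -0.301 tcp [ 0.5059 -0.1916]
th 0.40 [-2.59  1.21] turn -0.401 tcp [ 0.5008 -0.1875]
th 0.50 [-3.06  1.66] turn -0.501 tcp [ 0.4961 -0.183 ]
```

Request:
apply_moves:
  steps:
    - [0,0,0,0,0,0,2.5]
    - [0,0,0,0,0,0,2.1]
    - [0,0,0,0,0,0,2.1]
    - [0,0,0,0,0,0,2.1]
  newtons: 40

```text
t: 9.73
ee_pos: [0.5262, -0.2001, 0.0519]
ee_rot: [0.99, -0.138, 0.0, 0.0]
wrist_force: [0.1, -0.7, 0.4]
opening: 0.243
```

```bash
python3 lev.py 0.0 0.6 0.1
```

```text
9.7333 [ 0.5262 -0.2001  0.0519] [ 0.09 -0.71  0.37] 0.24292733521905052
tool yaw rel -> theta 5.169147847716715e-05
th 0.00 [-0.3  -0.03] turn 0.0 tcp [ 0.5232 -0.2004]
th 0.10 [-0.91  0.2 ] turn -0.1 tcp [ 0.5171 -0.1981]
th 0.20 [-1.49  0.5 ] turn -0.2 tcp [ 0.5113 -0.1951]
th 0.30 [-2.03  0.85] turn -0.3 tcp [ 0.5059 -0.1916]
th 0.40 [-2.54  1.26] turn -0.4 tcp [ 0.5008 -0.1875]
th 0.50 [-3.01  1.71] turn -0.5 tcp [ 0.4961 -0.183 ]
```

Move through 0.3 rad first.

Request:
apply_moves:
  steps:
    - [-0.3,-0.03,0,0,0,0,2.1]
    - [-0.6,0.08,0,0,0,-0.05,2.1]
    - [-0.91,0.2,0,0,0,-0.1,2.1]
    - [-1.2,0.34,0,0,0,-0.15,2.1]
    - [-1.49,0.5,0,0,0,-0.2,2.1]

```text
t: 10.15
ee_pos: [0.5115, -0.1951, 0.0517]
ee_rot: [0.972, -0.237, 0.001, 0.0]
wrist_force: [5.3, -0.7, -1.1]
opening: 0.246
```

```bash
cat > lf.py <<'E'
from lev import *
from cell import vision
import sys
n=int(sys.argv[1]) if len(sys.argv)>1 else 3
F=[]
for i in range(n):
    st=read_state();F.append(st['wrist_force']); 
    if i<n-1: vision.camera("side")
F=np.array(F);p=st['ee_pos'];ang=2*np.arctan2(st['ee_rot'][1],st['ee_rot'][0])
th=Y-ang;t=tang(th);r=p[:2]-S
b=B.T@r;print("t",st['t'],"tool th %.3f"%th,"pos th %.3f r %.4f"%(np.arctan2(-b[0],-b[1]),np.hypot(*r)),"z",p[2].round(4),"op",st['opening'].round(3))
print("tang N",(-(F[:,:2]@t)).round(2),"mean",-(F[:,:2]@t).mean().round(2),"radial",(F[:,:2]@(r/np.hypot(*r))).mean().round(2),"z",F[:,2].mean().round(2))
E
python3 lf.py 3; python3 lev.py 0.2 0.75 0.05
```

```text
10.25 [ 0.5111 -0.1949  0.0516] [ 0.94  0.4  -0.89] 0.24715767020298865
tool yaw rel -> theta 0.20096759987867202
th 0.20 [ 0.02 -0.02] turn 0.001 tcp [ 0.5113 -0.1951]
th 0.25 [-0.26  0.15] turn -0.049 tcp [ 0.5086 -0.1934]
th 0.30 [-0.53  0.33] turn -0.099 tcp [ 0.5059 -0.1916]
th 0.35 [-0.78  0.53] turn -0.149 tcp [ 0.5033 -0.1896]
th 0.40 [-1.03  0.74] turn -0.199 tcp [ 0.5008 -0.1875]
th 0.45 [-1.27  0.96] turn -0.249 tcp [ 0.4984 -0.1853]
th 0.50 [-1.5   1.19] turn -0.299 tcp [ 0.4961 -0.183 ]
th 0.55 [-1.72  1.44] turn -0.349 tcp [ 0.494  -0.1806]
th 0.60 [-1.92  1.69] turn -0.399 tcp [ 0.4919 -0.178 ]
th 0.65 [-2.11  1.96] turn -0.449 tcp [ 0.49   -0.1754]
th 0.70 [-2.29  2.23] turn -0.499 tcp [ 0.4883 -0.1726]Traceback (most recent call last):
  File "lf.py", line 11, in <module>
    b=B.T@r;print("t",st['t'],"tool th %.3f"%th,"pos th %.3f r %.4f"%(np.arctan2(-b[0],-b[1]),np.hypot(*r)),"z",p[2].round(4),"op",st['opening'].round(3))
                                                                                                                                   ^^^^^^^^^^^^^^^^^^^
AttributeError: 'float' object has no attribute 'round'
```

```bash
sed -i "s/st\['opening'\].round(3)/round(float(st['opening']),3)/" lf.py
```

Request:
apply_moves:
  steps:
    - [-0.26,0.15,0,0,0,-0.05,2.1]
    - [-0.53,0.33,0,0,0,-0.1,2.1]
    - [-0.78,0.53,0,0,0,-0.15,2.1]
    - [-1.03,0.74,0,0,0,-0.2,2.1]

```text
t: 10.58
ee_pos: [0.5013, -0.1878, 0.0517]
ee_rot: [0.943, -0.332, 0.001, -0.0]
wrist_force: [5.7, -1.2, -1.7]
opening: 0.247
```

```bash
python3 lf.py 1; python3 lev.py 0.4 1.2 0.05
```

```text
t 10.5833 tool th 0.401 pos th 0.437 r 0.0649 z 0.0517 op 0.247
tang N [5.26] mean 5.26 radial -2.82 z -1.74
10.5833 [ 0.5013 -0.1878  0.0517] [ 5.75 -1.25 -1.74] 0.24704309560131169
tool yaw rel -> theta 0.4005957065674496
th 0.40 [-0.05  0.03] turn 0.001 tcp [ 0.5008 -0.1875]
th 0.45 [-0.29  0.25] turn -0.049 tcp [ 0.4984 -0.1853]
th 0.50 [-0.52  0.48] turn -0.099 tcp [ 0.4961 -0.183 ]
th 0.55 [-0.73  0.72] turn -0.149 tcp [ 0.494  -0.1806]
th 0.60 [-0.94  0.98] turn -0.199 tcp [ 0.4919 -0.178 ]
th 0.65 [-1.13  1.24] turn -0.249 tcp [ 0.49   -0.1754]
th 0.70 [-1.3   1.52] turn -0.299 tcp [ 0.4883 -0.1726]
th 0.75 [-1.47  1.8 ] turn -0.349 tcp [ 0.4867 -0.1698]
th 0.80 [-1.61  2.09] turn -0.399 tcp [ 0.4852 -0.1669]
th 0.85 [-1.75  2.38] turn -0.449 tcp [ 0.4838 -0.164 ]
th 0.90 [-1.87  2.69] turn -0.499 tcp [ 0.4826 -0.1609]
th 0.95 [-1.97  3.  ] turn -0.549 tcp [ 0.4816 -0.1578]
th 1.00 [-2.06  3.31] turn -0.599 tcp [ 0.4807 -0.1547]
th 1.05 [-2.13  3.63] turn -0.649 tcp [ 0.48   -0.1515]
th 1.10 [-2.19  3.95] turn -0.699 tcp [ 0.4794 -0.1483]
th 1.15 [-2.23  4.27] turn -0.749 tcp [ 0.479  -0.1451]
```

Request:
apply_moves:
  steps:
    - [-0.24,0.22,0,0,0,-0.05,2.1]
    - [-0.47,0.45,0,0,0,-0.1,2.1]

```text
t: 10.75
ee_pos: [0.4967, -0.1833, 0.0517]
ee_rot: [0.926, -0.379, 0.001, -0.0]
wrist_force: [6.1, -0.8, -1.4]
opening: 0.245
```

```bash
python3 lf.py 1
```

```text
t 10.75 tool th 0.501 pos th 0.537 r 0.0649 z 0.0517 op 0.245
tang N [4.9] mean 4.9 radial -3.83 z -1.42
```

Request:
apply_moves:
  steps:
    - [-0.21,0.24,0,0,0,-0.05,2.1]
    - [-0.42,0.5,0,0,0,-0.1,2.1]

```text
t: 10.92
ee_pos: [0.4925, -0.1784, 0.0517]
ee_rot: [0.905, -0.424, 0.001, -0.0]
wrist_force: [6.6, -1.6, -1.2]
opening: 0.247
```

```bash
python3 lf.py 1; python3 lev.py 0.6 1.0 0.05
```

```text
t 10.9167 tool th 0.601 pos th 0.636 r 0.0649 z 0.0517 op 0.247
tang N [5.45] mean 5.45 radial -4.26 z -1.18
10.9167 [ 0.4925 -0.1784  0.0517] [ 6.61 -1.58 -1.18] 0.24736342331470842
tool yaw rel -> theta 0.6006339967402515
th 0.60 [-0.06  0.04] turn 0.001 tcp [ 0.4919 -0.178 ]
th 0.65 [-0.25  0.3 ] turn -0.049 tcp [ 0.49   -0.1754]
th 0.70 [-0.42  0.58] turn -0.099 tcp [ 0.4883 -0.1726]
th 0.75 [-0.59  0.86] turn -0.149 tcp [ 0.4867 -0.1698]
th 0.80 [-0.73  1.15] turn -0.199 tcp [ 0.4852 -0.1669]
th 0.85 [-0.87  1.44] turn -0.249 tcp [ 0.4838 -0.164 ]
th 0.90 [-0.99  1.75] turn -0.299 tcp [ 0.4826 -0.1609]
th 0.95 [-1.09  2.05] turn -0.349 tcp [ 0.4816 -0.1578]
```

Request:
apply_moves:
  steps:
    - [-0.16,0.28,0,0,0,-0.05,2.1]
    - [-0.33,0.56,0,0,0,-0.1,2.1]

```text
t: 11.08
ee_pos: [0.489, -0.173, 0.0517]
ee_rot: [0.883, -0.469, 0.001, 0.0]
wrist_force: [3.4, -4.5, -0.4]
opening: 0.245
```

```bash
python3 lf.py 1; python3 lev.py 0.7 1.0 0.05
```

```text
t 11.0833 tool th 0.701 pos th 0.735 r 0.0647 z 0.0517 op 0.245
tang N [5.59] mean 5.59 radial -0.51 z -0.44
11.0833 [ 0.489  -0.173   0.0517] [ 3.39 -4.46 -0.44] 0.24542344173981603
tool yaw rel -> theta 0.7006337076178654
th 0.70 [-0.07  0.04] turn 0.001 tcp [ 0.4883 -0.1726]
th 0.75 [-0.23  0.32] turn -0.049 tcp [ 0.4867 -0.1698]
th 0.80 [-0.38  0.61] turn -0.099 tcp [ 0.4852 -0.1669]
th 0.85 [-0.51  0.91] turn -0.149 tcp [ 0.4838 -0.164 ]
th 0.90 [-0.63  1.21] turn -0.199 tcp [ 0.4826 -0.1609]
th 0.95 [-0.73  1.52] turn -0.249 tcp [ 0.4816 -0.1578]
th 1.00 [-0.82  1.83] turn -0.299 tcp [ 0.4807 -0.1547]
```

Request:
apply_moves:
  steps:
    - [-0.08,0.14,0,0,0,-0.025,2.1]
    - [-0.15,0.29,0,0,0,-0.05,2.1]

```text
t: 11.25
ee_pos: [0.4874, -0.1702, 0.0517]
ee_rot: [0.871, -0.491, 0.001, 0.0]
wrist_force: [1.5, -5.7, -0.4]
opening: 0.241
```

```bash
python3 lf.py 1
```

```text
t 11.25 tool th 0.750 pos th 0.786 r 0.0646 z 0.0517 op 0.241
tang N [5.69] mean 5.69 radial 1.48 z -0.43
```

Request:
apply_moves:
  steps:
    - [-0.07,0.14,0,0,0,-0.025,2.1]
    - [-0.14,0.29,0,0,0,-0.05,2.1]

```text
t: 11.42
ee_pos: [0.4859, -0.1674, 0.0517]
ee_rot: [0.859, -0.512, 0.001, 0.0]
wrist_force: [2.4, -5.6, -0.6]
opening: 0.248
```

```bash
python3 lf.py 1; python3 lev.py 0.8 1.2 0.05
```

```text
t 11.4167 tool th 0.799 pos th 0.834 r 0.0646 z 0.0517 op 0.248
tang N [6.06] mean 6.06 radial 0.38 z -0.65
11.4167 [ 0.4859 -0.1674  0.0517] [ 2.36 -5.61 -0.65] 0.24828962466569673
tool yaw rel -> theta 0.7994822981538254
th 0.80 [-0.08  0.05] turn -0.001 tcp [ 0.4852 -0.1669]
th 0.85 [-0.21  0.34] turn -0.051 tcp [ 0.4838 -0.164 ]
th 0.90 [-0.33  0.65] turn -0.101 tcp [ 0.4826 -0.1609]
th 0.95 [-0.43  0.96] turn -0.151 tcp [ 0.4816 -0.1578]
th 1.00 [-0.52  1.27] turn -0.201 tcp [ 0.4807 -0.1547]
th 1.05 [-0.59  1.59] turn -0.251 tcp [ 0.48   -0.1515]
th 1.10 [-0.65  1.91] turn -0.301 tcp [ 0.4794 -0.1483]
th 1.15 [-0.69  2.23] turn -0.351 tcp [ 0.479  -0.1451]
```

Request:
apply_moves:
  steps:
    - [-0.07,0.14,0,0,0,-0.025,2.1]
    - [-0.13,0.29,0,0,0,-0.05,2.1]

```text
t: 11.58
ee_pos: [0.4846, -0.1645, 0.0517]
ee_rot: [0.846, -0.534, 0.001, 0.0]
wrist_force: [1.2, -5.6, 0.9]
opening: 0.245
```

```bash
python3 lf.py 1
```

```text
t 11.5833 tool th 0.850 pos th 0.883 r 0.0646 z 0.0517 op 0.245
tang N [5.54] mean 5.54 radial 1.12 z 0.88
```

Request:
apply_moves:
  steps:
    - [-0.06,0.15,0,0,0,-0.025,2.1]
    - [-0.12,0.3,0,0,0,-0.05,2.1]

```text
t: 11.75
ee_pos: [0.4834, -0.1615, 0.0517]
ee_rot: [0.832, -0.554, 0.001, 0.0]
wrist_force: [1.6, -6.7, -0.2]
opening: 0.244
```

```bash
python3 lf.py 1
```

```text
t 11.75 tool th 0.899 pos th 0.934 r 0.0645 z 0.0517 op 0.244
tang N [6.76] mean 6.76 radial 0.88 z -0.21
```

Request:
apply_moves:
  steps:
    - [-0.02,0.08,0,0,0,-0.013,2.1]
    - [-0.05,0.15,0,0,0,-0.025,2.1]

```text
t: 11.92
ee_pos: [0.4829, -0.16, 0.0517]
ee_rot: [0.825, -0.565, 0.001, 0.0]
wrist_force: [1.9, -5.1, 0.4]
opening: 0.245
```

```bash
python3 lf.py 1
```

```text
t 11.9167 tool th 0.924 pos th 0.958 r 0.0645 z 0.0517 op 0.245
tang N [5.47] mean 5.47 radial -0.06 z 0.43
```

Request:
apply_moves:
  steps:
    - [-0.02,0.08,0,0,0,-0.013,2.1]
    - [-0.05,0.15,0,0,0,-0.025,2.1]

```text
t: 12.08
ee_pos: [0.4824, -0.1586, 0.0517]
ee_rot: [0.818, -0.575, 0.001, 0.0]
wrist_force: [2.0, -5.2, -0.0]
opening: 0.243
```

```bash
python3 lf.py 1
```

```text
t 12.0833 tool th 0.949 pos th 0.981 r 0.0645 z 0.0517 op 0.243
tang N [5.56] mean 5.56 radial -0.26 z -0.02
```

Request:
apply_moves:
  steps:
    - [-0.05,0.15,0,0,0,-0.025,2.1]
    - [-0.09,0.31,0,0,0,-0.05,2.1]

```text
t: 12.25
ee_pos: [0.4816, -0.1555, 0.0517]
ee_rot: [0.803, -0.595, 0.001, 0.0]
wrist_force: [1.3, -6.5, -0.1]
opening: 0.244
```

```bash
python3 lf.py 1
```

```text
t 12.25 tool th 0.999 pos th 1.031 r 0.0645 z 0.0517 op 0.244
tang N [6.59] mean 6.59 radial 0.44 z -0.08
```

Request:
apply_moves:
  steps:
    - [-0.04,0.16,0,0,0,-0.025,2.1]
    - [-0.07,0.32,0,0,0,-0.05,2.1]

```text
t: 12.42
ee_pos: [0.4808, -0.1523, 0.0517]
ee_rot: [0.788, -0.615, 0.001, 0.0]
wrist_force: [0.7, -7.1, -0.6]
opening: 0.248
```

```bash
python3 lf.py 1;python3 lev.py 1 1.4 .05
```

```text
t 12.4167 tool th 1.049 pos th 1.082 r 0.0645 z 0.0517 op 0.248
tang N [7.07] mean 7.07 radial 0.85 z -0.65
12.4167 [ 0.4808 -0.1523  0.0517] [ 0.66 -7.12 -0.65] 0.24762602876615392
tool yaw rel -> theta 1.0494849252486818
th 1.00 [-0.01 -0.24] turn 0.049 tcp [ 0.4807 -0.1547]
th 1.05 [-0.08  0.08] turn -0.001 tcp [ 0.48   -0.1515]
th 1.10 [-0.13  0.4 ] turn -0.051 tcp [ 0.4794 -0.1483]
th 1.15 [-0.17  0.72] turn -0.101 tcp [ 0.479  -0.1451]
th 1.20 [-0.2   1.04] turn -0.151 tcp [ 0.4788 -0.1419]
th 1.25 [-0.21  1.37] turn -0.201 tcp [ 0.4787 -0.1386]
th 1.30 [-0.2   1.69] turn -0.251 tcp [ 0.4788 -0.1354]
th 1.35 [-0.17  2.02] turn -0.301 tcp [ 0.4791 -0.1321]
```

Request:
apply_moves:
  steps:
    - [-0.01,0.08,0,0,0,-0.013,2.1]
    - [-0.03,0.16,0,0,0,-0.025,2.1]

```text
t: 12.58
ee_pos: [0.4805, -0.1507, 0.0517]
ee_rot: [0.781, -0.625, 0.001, 0.0]
wrist_force: [0.5, -7.1, 0.2]
opening: 0.244
```

```bash
python3 lf.py 1
```

```text
t 12.5833 tool th 1.074 pos th 1.107 r 0.0645 z 0.0517 op 0.244
tang N [7.02] mean 7.02 radial 0.81 z 0.19
```

Request:
apply_moves:
  steps:
    - [-0.01,0.08,0,0,0,-0.013,2.1]
    - [-0.03,0.16,0,0,0,-0.025,2.1]

```text
t: 12.75
ee_pos: [0.4802, -0.1492, 0.0517]
ee_rot: [0.773, -0.635, 0.001, 0.0]
wrist_force: [1.9, -6.4, -0.0]
opening: 0.248
```

```bash
python3 lf.py 1
```

```text
t 12.75 tool th 1.099 pos th 1.132 r 0.0645 z 0.0517 op 0.248
tang N [6.61] mean 6.61 radial -0.85 z -0.0
```

Request:
apply_moves:
  steps:
    - [-0.01,0.08,0,0,0,-0.013,2.1]
    - [-0.02,0.16,0,0,0,-0.025,2.1]

```text
t: 12.92
ee_pos: [0.48, -0.1476, 0.0517]
ee_rot: [0.765, -0.644, 0.001, 0.0]
wrist_force: [0.3, -7.1, -0.3]
opening: 0.249
```

```bash
python3 lf.py 1
```

```text
t 12.9167 tool th 1.124 pos th 1.156 r 0.0644 z 0.0517 op 0.249
tang N [7.] mean 7.0 radial 0.72 z -0.31
```

Request:
apply_moves:
  steps:
    - [-0.01,0.08,0,0,0,-0.013,2.1]
    - [-0.02,0.16,0,0,0,-0.025,2.1]

```text
t: 13.08
ee_pos: [0.4798, -0.146, 0.0517]
ee_rot: [0.757, -0.654, 0.001, 0.0]
wrist_force: [1.6, -7.3, -0.4]
opening: 0.24
```

```bash
python3 lf.py 1
```

```text
t 13.0833 tool th 1.149 pos th 1.181 r 0.0644 z 0.0517 op 0.24
tang N [7.49] mean 7.49 radial -0.79 z -0.42
```

Request:
apply_moves:
  steps:
    - [0,0.08,0,0,0,-0.013,2.1]
    - [-0.01,0.16,0,0,0,-0.025,2.1]

```text
t: 13.25
ee_pos: [0.4796, -0.1444, 0.0517]
ee_rot: [0.749, -0.663, 0.001, 0.0]
wrist_force: [0.9, -7.1, -0.2]
opening: 0.245
```

```bash
python3 lf.py 1
```

```text
t 13.25 tool th 1.174 pos th 1.206 r 0.0644 z 0.0517 op 0.245
tang N [7.13] mean 7.13 radial -0.26 z -0.16
```

Request:
apply_moves:
  steps:
    - [0,0.16,0,0,0,-0.025,2.1]
    - [-0.01,0.32,0,0,0,-0.05,2.1]

```text
t: 13.42
ee_pos: [0.4795, -0.1413, 0.0517]
ee_rot: [0.732, -0.682, 0.001, 0.0]
wrist_force: [-0.3, -7.8, 0.9]
opening: 0.244
```

```bash
python3 lf.py 1
```

```text
t 13.4167 tool th 1.224 pos th 1.255 r 0.0644 z 0.0517 op 0.244
tang N [7.74] mean 7.74 radial 0.64 z 0.89
```

Request:
apply_moves:
  steps:
    - [0,0.08,0,0,0,-0.013,2.1]
    - [0,0.16,0,0,0,-0.025,2.1]

```text
t: 13.58
ee_pos: [0.4794, -0.1396, 0.0516]
ee_rot: [0.723, -0.691, 0.001, 0.0]
wrist_force: [-0.9, -8.3, 0.9]
opening: 0.246
```

```bash
python3 lf.py 1
```

```text
t 13.5833 tool th 1.249 pos th 1.281 r 0.0644 z 0.0516 op 0.246
tang N [8.23] mean 8.23 radial 0.99 z 0.92
```

Request:
apply_moves:
  steps:
    - [0,0.08,0,0,0,-0.013,2.1]
    - [0.01,0.16,0,0,0,-0.025,2.1]

```text
t: 13.75
ee_pos: [0.4795, -0.1381, 0.0516]
ee_rot: [0.714, -0.7, 0.001, 0.0]
wrist_force: [-1.6, -8.3, 0.8]
opening: 0.246
```

```bash
python3 lf.py 1; python3 lev.py 1.25 1.45 .05
```

```text
t 13.75 tool th 1.274 pos th 1.304 r 0.0643 z 0.0516 op 0.246
tang N [8.25] mean 8.25 radial 1.49 z 0.83
13.75 [ 0.4795 -0.1381  0.0516] [-1.57 -8.28  0.83] 0.24575507490651627
tool yaw rel -> theta 1.2738795619924612
th 1.25 [-0.07 -0.05] turn 0.024 tcp [ 0.4787 -0.1386]
th 1.30 [-0.06  0.27] turn -0.026 tcp [ 0.4788 -0.1354]
th 1.35 [-0.04  0.6 ] turn -0.076 tcp [ 0.4791 -0.1321]
th 1.40 [0.   0.92] turn -0.126 tcp [ 0.4795 -0.1289]
```

Request:
apply_moves:
  steps:
    - [0,0.08,0,0,0,-0.013,2.1]
    - [0,0.16,0,0,0,-0.025,2.1]

```text
t: 13.92
ee_pos: [0.4795, -0.1365, 0.0516]
ee_rot: [-0.706, 0.709, -0.001, -0.0]
wrist_force: [-1.2, -8.8, 1.9]
opening: 0.246
```

```bash
python3 lf.py 1
```

```text
t 13.9167 tool th -4.984 pos th 1.329 r 0.0644 z 0.0516 op 0.246
tang N [8.8] mean 8.8 radial 0.9 z 1.86
```

Request:
apply_moves:
  steps:
    - [0,0.08,0,0,0,-0.013,2.1]
    - [0,0.16,0,0,0,-0.025,2.1]

```text
t: 14.08
ee_pos: [0.4796, -0.1349, 0.0517]
ee_rot: [-0.697, 0.717, -0.001, -0.0]
wrist_force: [-0.2, -7.4, 0.4]
opening: 0.244
```

```bash
python3 lf.py 1
```

```text
t 14.0833 tool th -4.959 pos th 1.354 r 0.0644 z 0.0517 op 0.244
tang N [7.4] mean 7.4 radial -0.25 z 0.37
```

Request:
apply_moves:
  steps:
    - [0.01,0.08,0,0,0,-0.013,2.1]
    - [0.01,0.16,0,0,0,-0.025,2.1]

```text
t: 14.25
ee_pos: [0.4796, -0.1333, 0.0517]
ee_rot: [-0.688, 0.726, -0.001, -0.0]
wrist_force: [0.1, -8.2, 1.3]
opening: 0.246
```

```bash
python3 lf.py 1
```

```text
t 14.25 tool th -4.934 pos th 1.379 r 0.0644 z 0.0517 op 0.246
tang N [8.22] mean 8.22 radial -0.78 z 1.26
```

Request:
apply_moves:
  steps:
    - [0.01,0.08,0,0,0,-0.013,2.1]
    - [0.01,0.16,0,0,0,-0.025,2.1]

```text
t: 14.42
ee_pos: [0.4798, -0.1317, 0.0517]
ee_rot: [-0.679, 0.735, -0.001, -0.0]
wrist_force: [-0.4, -9.1, 0.6]
opening: 0.245
```

```bash
python3 lf.py 2; python3 look.py 8 side scene wrist; python3 lf.py 1; python3 -c "
import numpy as np
x=[.999,1.049,1.074,1.099,1.124,1.149,1.174,1.224,1.249,1.274,1.3,1.325];y=[6.59,7.07,7.02,6.61,7,7.49,7.13,7.74,8.23,8.25,8.8,7.4];c=np.polyfit(x,y,1);print(c,np.polyval(c,[1.325,1.375]))"
```

```text
t 14.4667 tool th -4.909 pos th 1.405 r 0.0644 z 0.0517 op 0.243
tang N [9.12 9.06] mean 9.09 radial -1.14 z 0.39
14.4667 [ 0.4798 -0.1316  0.0517] [ 0.65 -9.14  0.2 ] 0.2434542685778628
t 14.6167 tool th -4.910 pos th 1.405 r 0.0644 z 0.0516 op 0.242
tang N [7.83] mean 7.83 radial -0.22 z 1.82
[5.26905682 1.27937019] [8.26087047 8.52432331]
```

Request:
apply_moves:
  steps:
    - [0,-0.15,0,0,0,0,2.1]
    - [-0.01,-0.36,0,0,0,0,2.1]
    - [-0.01,-0.36,0,0,0,0,2.6]
    - [-0.01,-0.36,0,0,0,0,2.6]

```text
t: 14.95
ee_pos: [0.4795, -0.1343, 0.0512]
ee_rot: [-0.678, 0.735, 0.0, -0.0]
wrist_force: [0.7, -0.7, 0.1]
opening: 0.302
```

```bash
python3 look.py 9 side scene wrist
```

```text
14.95 [ 0.4795 -0.1343  0.0512] [ 0.74 -0.69  0.09] 0.30156113106298044
```

View pics/wrist9.png

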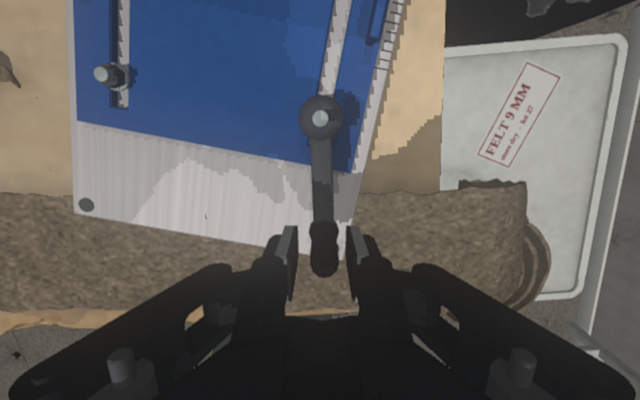

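View pics/scene9.png

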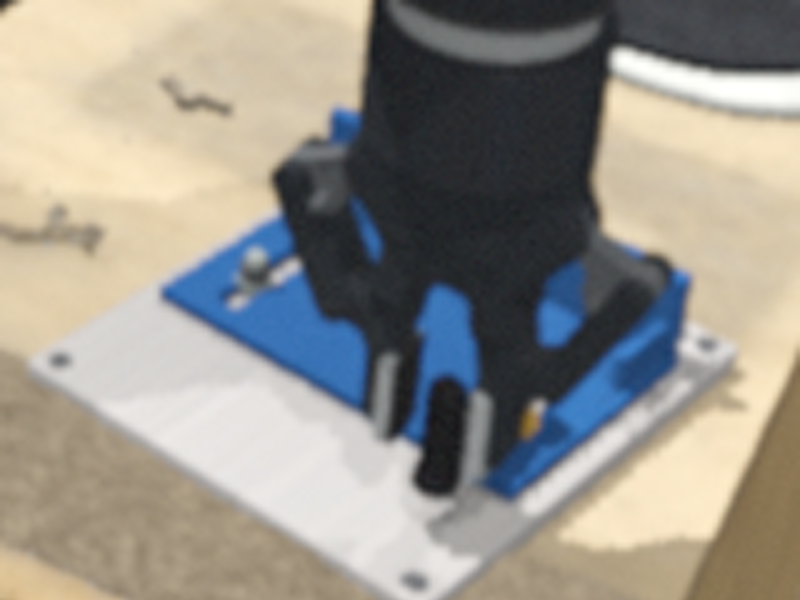

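Handle stands free between the fingers (wrist view, handle at 322,250). Lift straight off.

Request:
apply_moves:
  steps:
    - [0,0,2,0,0,0,2.6]
    - [0,0,5,0,0,0,2.6]
    - [0,0,9,0,0,0,2.6]
    - [0,0,13,0,0,0,2.6]
    - [0,0,16,0,0,0,2.6]

```text
t: 15.52
ee_pos: [0.4797, -0.1342, 0.2146]
ee_rot: [-0.678, 0.735, -0.001, 0.001]
wrist_force: [0.7, 0.2, 0.5]
opening: 0.305
```

Request:
apply_moves:
  steps:
    - [-3,2,1,0,0,0,2.6]
    - [-6,4,2,0,0,0,2.6]
    - [-8,6,3,0,0,0,2.6]
    - [-8,6,3,0,0,0,2.6]
    - [-8,6,3,0,0,0,2.6]

```text
t: 15.93
ee_pos: [0.3994, -0.0738, 0.2422]
ee_rot: [-0.679, 0.734, -0.001, 0.001]
wrist_force: [0.2, -0.5, 0.1]
opening: 0.304
```

```bash
python3 look.py 10 side scene
```

```text
15.9333 [ 0.3994 -0.0738  0.2422] [ 0.23 -0.47  0.07] 0.3036742153045476
```

View pics/side10.png

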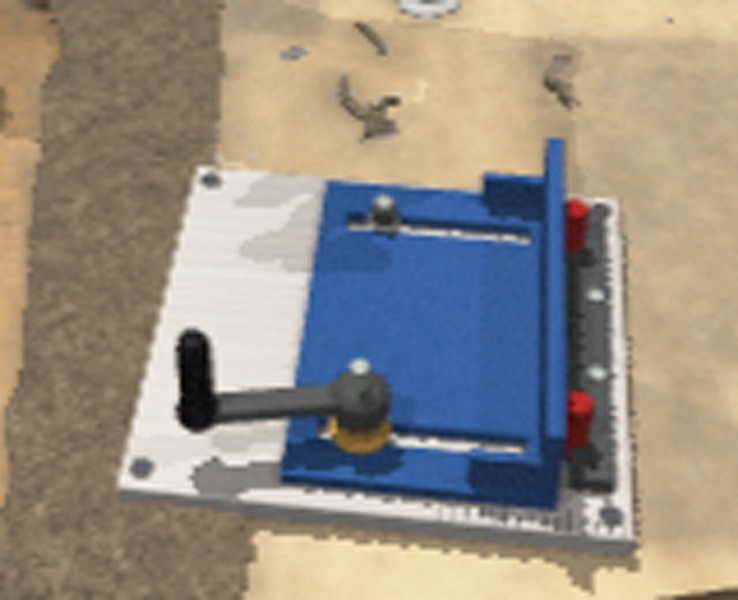

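View pics/scene10.png

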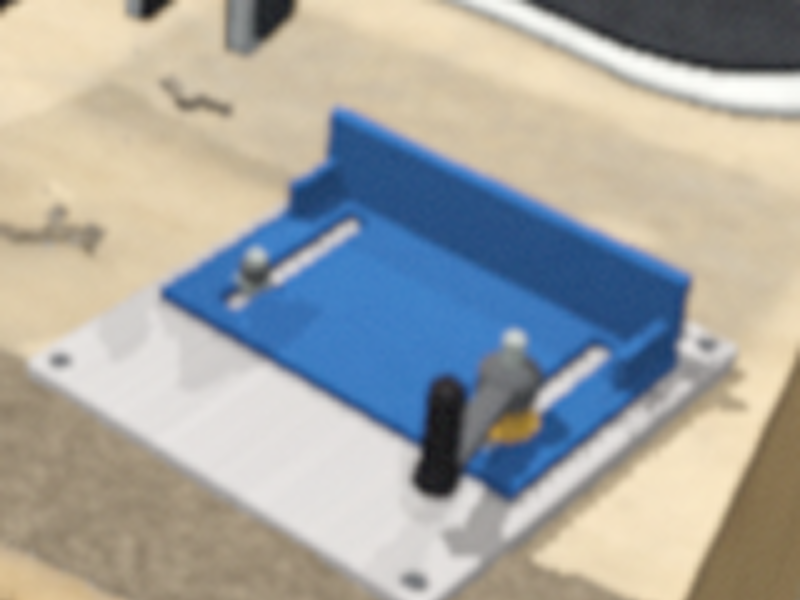

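```bash
python3 - <<'E'
from h import *
for n in("scene","side"):
    a,_,_=load(n+"6.npz");b,d,m=load(n+"10.npz");
    R0=(slice(195,275),slice(395,470)) if n=="scene" else (slice(240,320),slice(368,400))
    g=lambda i:cv2.cvtColor(i,cv2.COLOR_RGB2GRAY)[R0].astype(np.float64)
    print(n,cv2.phaseCorrelate(g(a),g(b)))
# side view: column of flange's right edge next to each pin; gap
p,d,m=load("side10.npz")
h=cv2.cvtColor(p,cv2.COLOR_RGB2HSV)
for v in (252,256,260,262,266,298,300,303,306,308):
    print(v,[tuple(int(x) for x in p[v,u]) for u in range(377,389)])
a=load("scene0.npz")[0];b=load("scene10.npz")[0]
x=cv2.absdiff(a,b)[185:245,185:330];print("bystander area diff",(x.max(-1)>40).sum())
E
```

```text
scene ((0.7042043253442927, 0.15954702741192506), 0.4102634285742662)
side ((-0.07195972831231146, 0.0939409823621915), 0.7184090056535403)
252 [(28, 46, 76), (39, 69, 114), (58, 101, 167), (60, 103, 168), (66, 101, 156), (121, 123, 133), (179, 164, 148), (180, 164, 144), (185, 168, 147), (185, 166, 143), (183, 167, 141), (184, 168, 143)]
256 [(28, 49, 77), (37, 67, 115), (56, 99, 167), (58, 101, 167), (58, 94, 149), (67, 46, 73), (119, 32, 31), (154, 39, 35), (167, 40, 36), (127, 38, 36), (84, 58, 56), (87, 88, 86)]
260 [(38, 67, 109), (40, 68, 117), (55, 99, 166), (59, 102, 170), (55, 89, 148), (61, 49, 77), (82, 20, 20), (84, 23, 22), (83, 15, 14), (83, 42, 41), (81, 73, 72), (83, 85, 84)]
262 [(28, 59, 104), (37, 67, 112), (57, 100, 168), (56, 100, 167), (58, 92, 151), (60, 50, 78), (80, 19, 14), (84, 20, 20), (82, 22, 14), (83, 50, 48), (89, 88, 88), (91, 91, 93)]
266 [(33, 58, 95), (41, 70, 114), (58, 100, 168), (58, 101, 169), (57, 92, 152), (45, 54, 83), (38, 38, 40), (44, 45, 47), (43, 45, 44), (42, 42, 43), (50, 52, 51), (58, 57, 57)]
298 [(29, 52, 85), (44, 75, 123), (55, 
[... 166 characters left out ...]
, 74, 121), (58, 100, 162), (56, 97, 159), (52, 91, 151), (59, 69, 115), (73, 9, 6), (76, 17, 12), (82, 23, 19), (88, 27, 23), (83, 22, 18), (79, 53, 53)]
303 [(26, 51, 85), (44, 74, 123), (55, 97, 161), (55, 97, 162), (52, 91, 153), (57, 70, 117), (79, 22, 22), (82, 23, 17), (84, 24, 22), (84, 24, 17), (82, 41, 40), (83, 76, 74)]
306 [(28, 47, 80), (28, 46, 79), (28, 49, 77), (28, 49, 77), (35, 48, 76), (53, 34, 48), (80, 20, 18), (79, 20, 16), (82, 21, 18), (77, 27, 25), (57, 38, 37), (56, 57, 56)]
308 [(35, 56, 93), (24, 46, 74), (27, 46, 75), (26, 45, 76), (32, 42, 66), (54, 30, 41), (55, 36, 35), (44, 46, 48), (47, 48, 47), (49, 50, 49), (44, 45, 48), (49, 48, 46)]
bystander area diff 0
```

```bash
python3 - <<'E'
from h import *
a,_,_=load("scene6.npz");b,_,_=load("scene10.npz")
for n,(r0,r1,c0,c1) in {"left":(195,245,390,430),"plate":(235,285,360,400),"mid flange":(200,245,410,450),"right":(225,260,455,472)}.items():
    g=lambda i:cv2.Canny(i[r0:r1,c0:c1],60,150).astype(float)
    A,B=g(a),g(b);print(n,"edge px",(A>0).sum(),(B>0).sum(),"common",((A>0)&(B>0)).sum())
    k=np.float32(cv2.cvtColor(a,7)[r0+3:r1-3,c0+3:c1-3]);res=cv2.matchTemplate(np.float32(cv2.cvtColor(b,7)[r0:r1,c0:c1]),k,cv2.TM_CCOEFF_NORMED);print(cv2.minMaxLoc(res)[1:4:2])
E
```

```text
left edge px 165 156 common 149
(0.9938336610794067, (3, 3))
plate edge px 145 147 common 140
(0.9977229833602905, (3, 3))
mid flange edge px 115 115 common 110
(0.9977156519889832, (3, 3))
right edge px 126 108 common 65
(0.5479599833488464, (4, 2))
```

```bash
python3 -c "
from cell import manip,read_state
print(read_state()['t'],manip.job_done())"
```

```text
the job is handed in; nothing more can be done
16.0333 None
```

I pushed the fence from behind, at the middle of its flange, onto both pins. The push peaked at about 14.7 N at the wrist, so about 12–13 N on the pins once 1–3 N of sliding friction is taken off. Then I swung the lever clockwise to about 1.36 rad, let go and lifted clear. The job was handed in at t = 16 s.

**Clamp:** turning took about 5.4 N while loose and began to rise near 0.95 rad. The last readings while turning were 8.2 and 9.1 N; my straight-line fit gives about 8.5 N, in the 7.5–10 N range. Single readings scatter by about ±0.7 N, and one at 1.33 rad was 7.4 N.

**Fence:** in the last side picture the flange shows no gap at either pin, within one pixel (about 1.5–2 mm). Matching the left, middle and plate parts of the pictures from before and after clamping shows no shift. Two scene-camera checks disagreed:
- The right-end match was poor (0.55); the gripper probably stood in the earlier picture there.
- A whole-area comparison gave a weak 0.7-pixel shift; the side camera gave under 0.1 pixel.

**Bystanders:** the picture area I took to hold the block, tape and spool is unchanged from the start.

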